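# Press a bush home with the spring-return lever press

## Robot

A 6-joint arm with a two-finger parallel gripper is mounted at the origin on a cart in front of the work surface, level with it; the furniture and walls round the work are solid. World frame = base frame: x ahead of the robot, y to its left, z up, the work surface at z = 0. Lengths are in mm, angles in rad, forces in N, time in s.
With the tool pointing down it reaches from about 325 to 1000 mm from the base axis. Payload 5.1 kg.
Tool frame: the origin (TCP) lies on the centre line of the jaws, within the pads' length; the fingertips stand 8 mm ahead of it and the grasp point (between the pads) lies 11 mm behind it; z points along the fingers, y is the line along which they close (so a half turn about z gives the same grasp; the last joint's range is limited). The gripper opens to 85 mm and grips with 20 to 120 N. Pads are 22 mm wide; open, the fingers measure 114 mm over their backs; the gripper's body (76 mm by 85 mm) begins 54 mm behind the grasp point. The pads swing forward as they close: fully open they stand 13 mm farther back than shut.
Start: joints at [1.111, 0.124, 1.65, -0, 1.367, -0.083], TCP at [239.185, 604.38, 239.322] pointing down, gripper open.
Joint ranges: [-2.61, 2.61], [-1.02, 2.33], [0.03, 2.71], [-1.35, 4.49], [0.32, 2.68], [-2.91, 2.91]. Speed limits (rad/s): [2.57, 2.57, 3.14, 3.14, 3.14, 3.14].

## Interface

Orientations are given as a unit quaternion [w, x, y, z].
In Python, from plant import readout, viewer, robot gives the robot as it stands.
- The arm moves only by the shell command python3 -m pendant 'ROWS' [FORCE]. ROWS is JSON, a list of rows, each a list of 5 numbers: the shift along the tool's x, y, z each as a share of 120 mm, from -1 to 1, then the turn about the tool's z as a share of pi/4 rad, from -1 to 1, then the opening, from 0 (shut) to 1 (fully open). A call has 1 to 20 rows; each row is the pose to reach, as a shift and turn from the pose commanded when the call began, along the tool's axes at that moment; what a row does not reach only later rows make up. A row lasts 1/12 s, in which the tool goes at most 41.7 mm and 7.16 degrees, less where a joint would pass 70% of its speed; a pose out of reach is approached as far as the arm can. A call with a number of a shift or a turn outside -1 to 1 is refused whole. A call with a gripper value outside its range is refused whole. The fingers move at their own pace and stop on an object; FORCE is the grip in N (left out, the last holds). Time passes only in rows, so rows that repeat a pose let the fingers close. It gives the time, the measured TCP pose, the force, the opening and the grip force at its end, in the units of the state.
- readout.observe(): the state, without advancing time (a new reading comes with each control period).
- viewer.camera(name): name is "side" or "top"; returns the picture (384x512x3 uint8, blue, green, red); there is no depth.
- viewer.get_calibration(name): a dict with "fx", "fy", "cx", "cy" (pixels), "R" (3x3) and "t" (3): a world point X has camera coordinates R X + t. Camera axes: x right, y down, z forward; pixel columns grow to the right and rows downward; lengths in mm; the calibration is good to about 2 mm. A picture is of the moment at which its call begins. get_calibration takes no time and is no camera call.
- robot.sign_off(): hands the job in; it is judged then, once.
The state is a dict: "time": time; "q": joint angles; "joint_velocities": joint speeds; "effort": joint torques, N m; "tcp_pos": TCP position; "tcp_rot": TCP orientation; "wrist_force": force on the tool from outside, world axes, zero at the start; "wrist_torque": the same for the moment, N m; "gripper_width": opening from 0.0 (shut) to 1.0 (fully open); "grasp_force": force on a finger pad.
Only numpy, scipy, OpenCV 4.12 (cv2) and the standard library are available. Lean on these libraries where they do the work, as an engineer would, in place of code of your own. Each camera call takes 0.05 s, during which the arm holds its last target. There are 200 camera calls.

## Task

The link arm has a flanged bush started in its hub. Lay the link flat on the bed of the small lever press with the hub pushed back against the vee stop under the ram, pull the sprung lever down until the bush is fully home with its flange against the hub, then ease the lever slowly all the way back up (do not let it fly back) and let go. Leave the link in the press and the other parts on the bench undisturbed.

Things in the scene. Friction and masses are not known exactly. Their poses are not given: they have to be found in the camera images.
- press: Lever press bolted to the bench: grey casting, foot 195 x 112 mm, head 216 mm high. Origin on the ram axis at bench height; z up, x from its front to its column, y to its left (looking along x). The ground steel bed is 25 mm high and ends 80 mm in front (-x) of the origin; the head overhangs to 42 mm in front, from 112 mm up. A spring cap is on the left, the lever on the right
- nest (a point): Point on the press bed straight below the ram, where the centre of the hub's underside belongs; axes as the press. A steel vee stop, 18 mm high, opens to -x and touches the hub all round when it is centred here. The ram face, 30 mm across, is 67 mm above the bed when the lever is up and comes down 25 mm per rad of lever
- lever_pivot (a point): Point on the lever's hinge axis (the press's y), level along y with the middle of the handle: 37 mm behind the nest (+x of the press), 115 mm to its right (-y), 165 mm above the bench. The lever bar itself swings 66 mm to the right of the nest. Axes as the press
- lever_grip (a point): Middle of the black revolving handle at the end of the steel lever bar, 150 mm from lever_pivot. The handle is a 25 mm thick, 77 mm long cylinder along the press's y that turns freely: pinch it from above with the fingers fore and aft (in the press's x). At rest the bar leans to the front, 80 degrees above level; the handle is pulled forward (-x) and down. The axes turn with the lever
- press_lever (a joint): Lever angle, rad: 0 = up at rest, grows as it is pulled forward and down, at most 1.22. A spring returns it to 0 (about 2 N at the handle at rest, 8 N at the bottom; pressing the bush adds about 8 N). The bush is home at about 1.16
- link: Loose cast aluminium link arm lying flat, 0.24 kg. Origin: centre of the underside of its hub (56 mm diameter, 34 mm high). The arm, 20 mm wide and high, runs from the hub along -x to a round small end (36 mm diameter, 24 mm high) 140 mm from the origin. Undersides level, z up. Grip it across the arm, about 100 mm from the hub's centre
- bush (a joint): How far the flanged bronze bush has gone into the hub, m: 0 = flange 12 mm above the hub's top face, 0.012 = fully home, flange on the face. The flange is 36 mm across, 4 mm thick. It takes about 50 N, so it needs the press
- stepped_plug: loose bystander: steel stepped plug gauge, 54 mm diameter, 108 mm high; origin under its centre
- insert_cup: loose bystander: turned cup full of cutting inserts, 82 mm diameter, 47 mm high; origin under its centre
- liner_ring: loose bystander: thin liner ring, 62 mm diameter, 46 mm high; origin under its centre
Not all that is in view belongs to the job. Leave any pink look-alike of the link alone.

How it is judged:
By the outcome, as a careful person would: the job done as asked, in the order asked, and still so for the second after the job is handed in, with the robot touching nothing.
It also fails if it takes over 72 s, if anything falls off the work surface, if the arm or the gripper's body presses on something with over 40 N, if the wrist force passes 120 N, or if a joint passes its speed limit or range.

## Working session

There is one attempt and no reset: what is moved stays moved. The work goes in short steps, Python scripts to look and compute and a shell command to move; the robot and the scene stay as the last step left them, time stands still between calls to the robot, and variables do not carry over. Pictures are saved under pics/ and viewed, at most 10 in all, crops included, and the job is handed in when it is done.

```bash
mkdir -p pics
python3 - <<'E'
from plant import readout, viewer, robot
import cv2
for n in("side","top"):
    im=viewer.camera(n); cv2.imwrite(f"pics/{n}0.png",im)
    c=viewer.get_calibration(n); print(n,{k:(v.tolist() if hasattr(v,'tolist') else v) for k,v in c.items()})
print(readout.observe())
E
```

```text
side {'fx': 426.2421796097006, 'fy': 426.2421796097006, 'cx': 253.59842700311498, 'cy': 184.1017335084967, 'R': [[0.9718404191399176, -0.23431276314712862, -0.02497456210440939], [-0.13934068854392434, -0.4859699167446144, -0.8627962752210614], [0.19002729341348437, 0.8419802664229077, -0.5049345093300273]], 't': [-520.3553794536109, 258.4740854136015, 1287.4010915869612]}
top {'fx': 418.3618588475033, 'fy': 418.3618588475033, 'cx': 258.4899174828401, 'cy': 198.1311482340398, 'R': [[-0.018127361805319774, -0.9998330078175335, 0.00231413753336659], [-0.9982187755848074, 0.017966421636354663, -0.056890102509596994], [0.0568390255365692, -0.003341283006425266, -0.9983777646782426]], 't': [-3.198768890244553, 548.962034286164, 1766.9034576195359]}
{'time': 0.1, 'q': array([ 1.11139653e+00,  1.24420940e-01,  1.65152523e+00,  5.51509255e-06,
        1.36748795e+00, -8.25589532e-02]), 'joint_velocities': array([-0.00119637, -0.00103487, -0.00266473, -0.00110743, -0.00019709,
       -0.00016341]), 'effort': array([ 1.34074080e-04, -4.24932182e+01, -3.66653359e+01, -1.54048876e-04,
        4.02065925e-03,  2.06956730e-05]), 'tcp_pos': array([238.95613569, 603.91554025, 238.19540284]), 'tcp_rot': array([-2.49058404e-04,  1.87307979e-01,  9.82300806e-01, -8.86409439e-04]), 'wrist_force': array([ 0.650759  , -0.08319271,  0.25817491]), 'wrist_torque': array([0.0067659 , 0.02588868, 0.02813613]), 'grasp_force': 0.0, 'gripper_width': 1.0011758139744706}
```

View pics/top0.png

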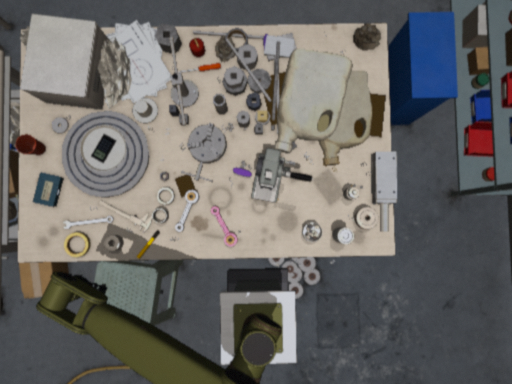

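View pics/side0.png

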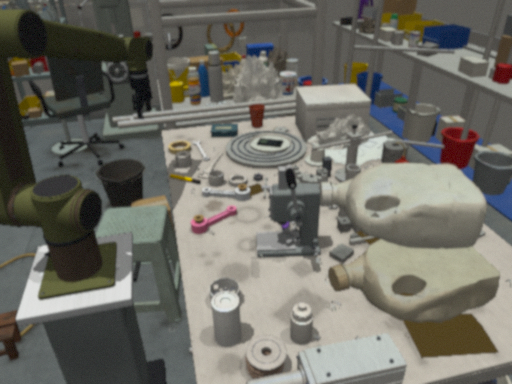

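Run:
```python
import cv2,numpy as np
a=cv2.imread("pics/top0.png")[140:255,150:320]; b=cv2.imread("pics/side0.png")[150:270,180:350]
a=cv2.resize(a,(680,460),interpolation=cv2.INTER_CUBIC)
cv2.imwrite("pics/ca.png",a)
cv2.imwrite("pics/cb.png",cv2.resize(b,(680,480),interpolation=cv2.INTER_CUBIC))
```

```text
(no output)
```

View pics/ca.png

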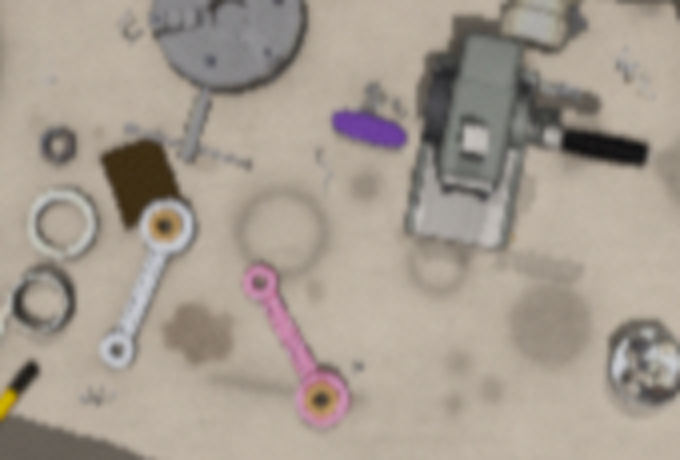

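View pics/cb.png

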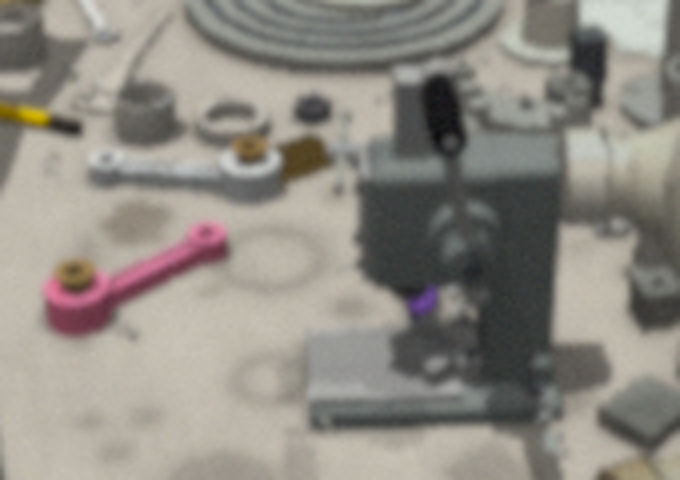

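```bash
cat > h.py <<'E'
import cv2,numpy as np
from plant import readout, viewer, robot
C={n:viewer.get_calibration(n) for n in("side","top")}
def ray(n,p):
    c=C[n];R=np.array(c["R"]);t=np.array(c["t"]).ravel()
    d=R.T@np.array([(p[0]-c["cx"])/c["fx"],(p[1]-c["cy"])/c["fy"],1]);return -R.T@t,d
def onz(n,p,z):
    o,d=ray(n,p);return o+d*(z-o[2])/d[2]
def tri(a,b):
    A=[];y=[]
    for n,p in(("top",a),("side",b)):
        o,d=ray(n,p);d/=np.linalg.norm(d);P=np.eye(3)-np.outer(d,d);A.append(P);y.append(P@o)
    return np.linalg.lstsq(np.vstack(A),np.hstack(y),rcond=None)[0]
def px(n,X):
    c=C[n];v=np.array(c["R"])@X+np.array(c["t"]).ravel();return np.array([c["cx"]+c["fx"]*v[0]/v[2],c["cy"]+c["fy"]*v[1]/v[2]])
def blob(im,mask,x0,y0,x1,y1):
    m=np.zeros_like(mask);m[y0:y1,x0:x1]=mask[y0:y1,x0:x1]
    k,l,s,c=cv2.connectedComponentsWithStats(m.astype(np.uint8))
    i=1+np.argmax(s[1:,4]);q=np.argwhere(l==i)[:,::-1].astype(np.float32)
    return c[i],s[i,4],cv2.minAreaRect(q)
E
python3 - <<'E'
from h import *
np.set_printoptions(precision=1,suppress=True)
t=cv2.imread("pics/top0.png");s=cv2.imread("pics/side0.png")
ht=cv2.cvtColor(t,cv2.COLOR_BGR2HSV);hs=cv2.cvtColor(s,cv2.COLOR_BGR2HSV)
H,S,V=[ht[...,i] for i in range(3)];h2,s2,v2=[hs[...,i] for i in range(3)]
a=blob(t,V<60,286,168,318,186);b=blob(s,v2<60,280,165,298,190)
print("handle",a,b,tri(a[0],b[0]),onz("top",a[0],312.7))
bt=blob(t,(H>8)&(H<25)&(S>110)&(V>90),184,188,200,204);bs=blob(s,(h2>8)&(h2<25)&(s2>110)&(v2>70),232,180,252,194)
print("bush",bt,bs,tri(bt[0],bs[0]),onz("top",bt[0],50))
print("smallend",onz("top",(179.5,227.5),24),"hub",onz("top",(191.5,196.2),34))
l=blob(t,(S<45)&(V>140),170,185,202,240);print("link",l)
for p in[(252,198.75),(275.75,201.75)]:print("bedfront",onz("top",p,25))
for p in[(408,235),(422,160),(503,247),(518,160)]:print("bed",onz("top",(150+p[0]/4,140+p[1]/4),25))
for p in[(468,35),(520,40),(443,180),(493,188)]:print("head",onz("top",(150+p[0]/4,140+p[1]/4),216))
for p in[(562,140),(647,152)]:print("hend",onz("top",(150+p[0]/4,140+p[1]/4),312.7))
for p in[(310,398),(537,397)]:print("sidebed",onz("side",(180+p[0]/4,150+p[1]/4),25))
E
```

```text
handle (array([300.6, 176.4]), np.int32(108), ((300.5384826660156, 176.30767822265625), (20.003847122192383, 5.4912519454956055), 11.309932708740234)) (array([289.9, 178.3]), np.int32(155), ((289.9300231933594, 179.00999450683594), (20.36467742919922, 9.192388534545898), 81.8698959350586)) [ 604.2 -162.7  311.7] [ 606.8 -163.3  312.7]
bush (array([190.7, 195.6]), np.int32(23), ((190.75001525878906, 195.75003051757812), (4.949747085571289, 5.656853675842285), 45.0)) (array([242.1, 186.5]), np.int32(19), ((241.5, 186.5), (3.0, 5.0), 90.0)) [560.2 271.   46.4] [562.7 270.   50. ]
smallend [430.2 322.6  24. ] hub [561.  269.2  34. ]
link (array([184.3, 214.3]), np.int32(1356), ((185.5, 212.0), (54.0, 31.0), 90.0))
bedfront [546.1  14.5  25. ]
bedfront [531.6 -85.9  25. ]
bed [546.1  14.5  25. ]
bed [625.7  -1.8  25. ]
bed [531.6 -85.9  25. ]
bed [ 623.8 -103.7   25. ]
head [725.1 -48.2 216. ]
head [719.4 -97.6 216. ]
head [587.1 -21.9 216. ]
head [578.6 -69.1 216. ]
hend [ 612.3 -127.6  312.7]
hend [ 600.3 -203.   312.7]
sidebed [529.6 -77.9  25. ]
sidebed [ 697.4 -122.6   25. ]
```

```bash
cat >> h.py <<'E'
from scipy.spatial.transform import Rotation as Ro
def go(x,y,z,yaw=None):
    o=readout.observe();q=o["tcp_rot"];r=Ro.from_quat([q[1],q[2],q[3],q[0]]);M=r.as_matrix()
    s=M.T@(np.array([x,y,z])-o["tcp_pos"])
    a=np.arctan2(-M[1,0],-M[0,0]) # yaw of -toolx
    print("shares",np.round(s/120,3),"yaw",round(a,3),"turn",None if yaw is None else round(-(yaw-a)/(np.pi/4),3),"f",o["wrist_force"].round(1),"w",o["gripper_width"].round(3),"t",o["time"],o["tcp_pos"].round(1))
E
python3 -m pendant '[[-0.3,-0.2,0,0,0.6],[-0.6,-0.4,0,0,0.6],[-0.9,-0.55,0.1,0,0.6],[-0.9,-0.55,0.1,0,0.6]]' 40
python3 -m pendant '[[-0.3,-0.2,0.1,0,0.6],[-0.6,-0.4,0.2,0,0.6],[-0.9,-0.52,0.3,0,0.6],[-0.9,-0.52,0.3,0,0.6]]'
python3 -m pendant '[[-0.3,-0.2,0.1,0,0.6],[-0.6,-0.4,0.2,0,0.6],[-0.89,-0.52,0.3,0,0.6],[-0.89,-0.52,0.5,0,0.6],[-0.89,-0.52,0.5,0,0.6],[-0.89,-0.52,0.5,0,0.6]]'
python3 -c "
from h import *
go(468.6,307,12,-.376)
cv2.imwrite('pics/t1.png',cv2.resize(viewer.camera('top')[180:255,150:250],(600,450)));cv2.imwrite('pics/s1.png',viewer.camera('side'))"
```

```text
time: 0.43
tcp_pos: [317.8, 498.7, 225.1]
tcp_rot: [0.0, 0.189, 0.982, -0.002]
wrist_force: [-1.2, 0.6, -0.1]
gripper_width: 0.6
grasp_force: 0.0
time: 0.77
tcp_pos: [394.5, 400.9, 188.2]
tcp_rot: [-0.001, 0.19, 0.982, -0.002]
wrist_force: [-1.0, 0.5, -0.6]
gripper_width: 0.598
grasp_force: 0.0
time: 1.27
tcp_pos: [467.8, 307.7, 129.6]
tcp_rot: [-0.002, 0.188, 0.982, -0.001]
wrist_force: [-0.5, 0.8, 1.0]
gripper_width: 0.597
grasp_force: 0.0Traceback (most recent call last):
  File "<string>", line 3, in <module>
    go(468.6,307,12,-.376)
    ~~^^^^^^^^^^^^^^^^^^^^
  File "h.py", line 26, in go
    print("shares",np.round(s/120,3),"yaw",round(a,3),"turn",None if yaw is None else round(-(yaw-a)/(np.pi/4),3),"f",o["wrist_force"].round(1),"w",o["gripper_width"].round(3),"t",o["time"],o["tcp_pos"].round(1))
                                                                                                                                                    ^^^^^^^^^^^^^^^^^^^^^^^^
AttributeError: 'float' object has no attribute 'round'
```

```bash
sed -i 's/o\["gripper_width"\].round(3)/round(float(o["gripper_width"]),3)/' h.py
python3 -m pendant '[[0,0,0.25,0,0.6],[0,0,0.5,0,0.6],[0,0,0.75,0,0.6],[0,0,0.85,0,0.6],[0,0,0.93,0,0.6],[0,0,0.98,0,0.6],[0,0,0.98,0,0.6],[0,0,0.98,0,0.6]]'
python3 -m pendant '[[0,0,0,0,0.4],[0,0,0,0,0.2],[0,0,0,0,0.1],[0,0,0,0,0],[0,0,0,0,0],[0,0,0,0,0],[0,0,0,0,0],[0,0,0,0,0]]' 60
python3 -c "
from h import *
go(468.6,307,12,-.376)
cv2.imwrite('pics/t1.png',cv2.resize(viewer.camera('top')[180:255,150:250],(600,450)))"
```

```text
time: 1.93
tcp_pos: [470.0, 309.1, 15.2]
tcp_rot: [0.001, 0.187, 0.982, 0.001]
wrist_force: [0.5, 0.4, -0.4]
gripper_width: 0.598
grasp_force: 0.0
time: 2.6
tcp_pos: [470.2, 308.7, 15.4]
tcp_rot: [0.001, 0.187, 0.982, 0.001]
wrist_force: [-0.8, -0.7, 5.4]
gripper_width: 0.213
grasp_force: 60.4
shares [ 0.007 -0.019  0.028] yaw -0.377 turn -0.001 f [-0.8 -0.7  5.4] w 0.213 t 2.6 [470.2 308.7  15.4]
```

```bash
python3 -m pendant '[[0,0,-0.1,0,0],[0,0,-0.25,0,0],[0,0,-0.4,0,0],[0,0,-0.55,0,0],[0,-0.15,-0.58,0,0],[0,-0.4,-0.58,0,0],[-0.07,-0.65,-0.58,0,0],[-0.14,-0.88,-0.58,0,0],[-0.14,-0.9,-0.58,0,0]]'
python3 -m pendant '[[-0.04,-0.25,0,0,0],[-0.08,-0.5,0,0,0],[-0.12,-0.75,0,0,0],[-0.15,-0.9,0,0,0],[-0.15,-0.9,0,0,0]]'
python3 -m pendant '[[-0.04,-0.25,0,-0.06,0],[-0.08,-0.5,0,-0.12,0],[-0.12,-0.75,0,-0.18,0],[-0.15,-0.85,0,-0.24,0],[-0.15,-0.86,0,-0.24,0],[-0.15,-0.86,0,-0.24,0],[-0.15,-0.86,0,-0.24,0]]'
python3 - <<'E'
from h import *
go(401,-7.6,80,-.188)
a=viewer.camera('top')[130:260,190:330];b=viewer.camera('side')[130:270,180:340]
cv2.imwrite('pics/2.png',np.hstack([cv2.resize(a,(392,364),interpolation=2),cv2.resize(b,(400,364),interpolation=2)]))
E
```

```text
time: 3.4
tcp_pos: [443.2, 198.1, 82.6]
tcp_rot: [-0.001, 0.189, 0.982, -0.001]
wrist_force: [-0.2, 0.5, -2.2]
gripper_width: 0.216
grasp_force: 59.5
time: 3.82
tcp_pos: [420.6, 92.2, 82.9]
tcp_rot: [-0.001, 0.189, 0.982, -0.001]
wrist_force: [0.7, 0.1, -2.3]
gripper_width: 0.215
grasp_force: 59.7
time: 4.4
tcp_pos: [400.8, -7.4, 83.4]
tcp_rot: [-0.0, 0.094, 0.996, 0.0]
wrist_force: [-0.2, 0.1, -3.0]
gripper_width: 0.214
grasp_force: 59.7
shares [-0.002 -0.001  0.028] yaw -0.189 turn -0.001 f [-0.2  0.1 -3. ] w 0.214 t 4.4 [400.8  -7.4  83.4]
```

View pics/2.png

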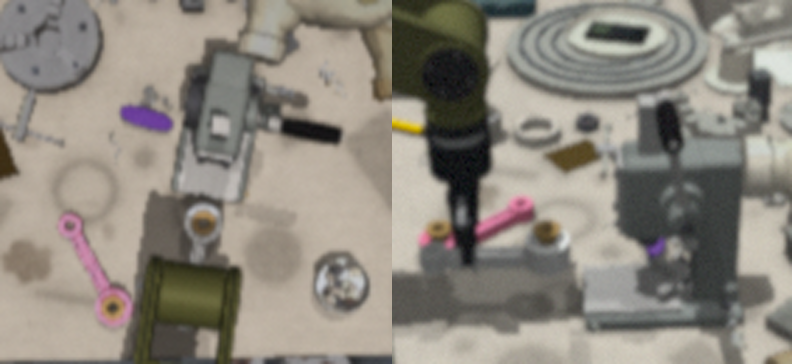

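Run:
```python
from h import *
np.set_printoptions(precision=1,suppress=True)
t=viewer.camera('top');s=viewer.camera('side')
hs=[cv2.cvtColor(i,cv2.COLOR_BGR2HSV) for i in(t,s)]
m=[(h[...,0]>8)&(h[...,0]<25)&(h[...,1]>110)&(h[...,2]>75) for h in hs]
a=blob(t,m[0],254,200,270,218);b=blob(s,m[1],234,212,254,228)
print(a,b,tri(a[0],b[0]),onz("top",a[0],116),onz("side",b[0],116))
h=blob(t,(hs[0][...,1]<40)&(hs[0][...,2]>120),250,200,274,225);print(h[2])
# gray edges of press: columns at rows, gradient
g=cv2.cvtColor(t,cv2.COLOR_BGR2GRAY).astype(int)
o=np.array([617,-49,0.]);R=np.array([[.982,.187],[-.187,.982]])
for w in [(-80,0,25),(-80,50,25),(-80,-50,25),(0,50,25),(-42,0,216),(0,0,216),(11,-115,312.7)]:
    X=np.r_[o[:2]+R@np.array(w[:2]),w[2]];print(w,X,px("top",X),px("side",X))
big=cv2.resize(t[150:215,235:320],None,fx=8,fy=8,interpolation=2)
for w in [(-80,0,25),(-80,56,25),(-80,-56,25),(-42,0,216),(0,0,216),(11,-115,312.7)]:
    X=np.r_[o[:2]+R@np.array(w[:2]),w[2]];p=(px("top",X)-[235,150]+.5)*8;cv2.circle(big,tuple(int(v) for v in p),4,(0,0,255),-1)
cv2.imwrite('pics/3.png',big)
```

```text
(array([262.2, 208.7]), np.int32(16), ((262.2500305175781, 209.25), (4.949747085571289, 5.656853675842285), 45.0)) (array([241.6, 218.6]), np.int32(33), ((241.5, 218.5), (5.0, 7.0), 90.0)) [497.4 -26.4 112.1] [500.4 -26.9 116. ] [493.3 -31.6 116. ]
((264.5, 211.5), (23.0, 17.0), 90.0)
(-80, 0, 25) [538.4 -34.   25. ] [263.5 200.4] [256.8 240.5]
(-80, 50, 25) [547.8  15.1  25. ] [251.9 198.4] [256. 231.]
(-80, -50, 25) [529.1 -83.1  25. ] [275.1 202.4] [257.7 250.6]
(0, 50, 25) [626.4   0.1  25. ] [255.1 179.8] [280.4 229.8]
(-42, 0, 216) [575.8 -41.1 216. ] [265.9 187.9] [268.4 188.1]
(0, 0, 216) [617. -49. 216.] [267.7 177. ] [282.6 187.5]
(11, -115, 312.7) [ 606.3 -164.   312.7] [300.8 176.5] [291.9 177.9]
```

View pics/3.png

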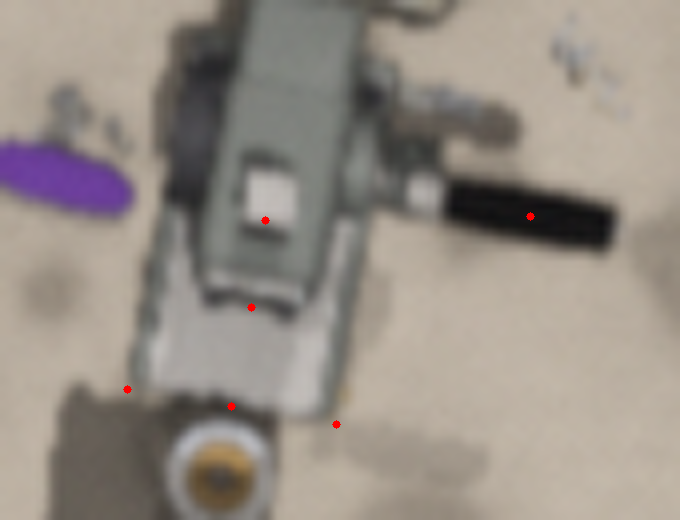

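```bash
python3 -m pendant '[[0,0,0.1,0,0],[0,0,0.2,0,0],[0,0,0.28,0,0],[0,0,0.325,0,0],[0,0,0.325,0,0],[0,0,0.325,0,0]]'
python3 -m pendant '[[-0.1,0,0,0,0],[-0.2,0,0,0,0],[-0.3,0,0,0,0],[-0.4,0,0,0,0],[-0.5,0,0,0,0],[-0.6,0,0,0,0],[-0.7,0,0,0,0],[-0.78,0,0,0,0],[-0.83,0,0,0,0],[-0.83,0,0,0,0],[-0.83,0,0,0,0]]'
python3 -c "
from h import *
go(523.5,-30.8,40.5,-.188)"
python3 -m pendant '[[0,0,0.01,0,0],[0,0,0.02,0,0],[0,0,0.03,0,0],[0,0,0.03,0,0],[0,0,0.03,0,0]]'
```

```text
time: 5.1
tcp_pos: [400.6, -7.9, 44.1]
tcp_rot: [-0.0, 0.094, 0.996, 0.0]
wrist_force: [0.8, -0.3, -2.7]
gripper_width: 0.216
grasp_force: 59.7
time: 6.02
tcp_pos: [498.6, -26.7, 44.4]
tcp_rot: [-0.0, 0.094, 0.996, 0.0]
wrist_force: [-0.6, 0.2, -3.2]
gripper_width: 0.214
grasp_force: 59.7
shares [-0.21   0.005  0.033] yaw -0.188 turn -0.0 f [-0.6  0.2 -3.2] w 0.214 t 6.0167 [498.6 -26.7  44.4]
time: 6.43
tcp_pos: [498.4, -26.6, 40.8]
tcp_rot: [-0.0, 0.094, 0.996, -0.0]
wrist_force: [0.0, 0.7, -0.7]
gripper_width: 0.215
grasp_force: 59.9
```

```bash
python3 -m pendant '[[-0.03,0,0,0,0],[-0.06,0,0,0,0],[-0.09,0,0,0,0],[-0.12,0,0,0,0],[-0.12,0,0,0,0]]' | grep -E "pos|force"
for i in 1 2; do python3 -m pendant '[[-0.02,0,0,0,0],[-0.04,0,0,0,0],[-0.04,0,0,0,0],[-0.04,0,0,0,0]]'| grep -E "pos|force"; done
```

```text
tcp_pos: [513.9, -29.6, 41.0]
wrist_force: [0.0, -0.6, -1.7]
grasp_force: 59.8
tcp_pos: [517.8, -30.3, 40.8]
wrist_force: [0.4, -0.1, -2.3]
grasp_force: 59.8
tcp_pos: [521.7, -30.9, 40.4]
wrist_force: [-3.8, 1.8, -0.5]
grasp_force: 60.0
```

```bash
for i in 1 2; do python3 -m pendant '[[-0.01,0,0,0,0],[-0.02,0,0,0,0],[-0.02,0,0,0,0],[-0.02,0,0,0,0]]'| grep -E "pos|force"; done
```

```text
tcp_pos: [521.9, -31.0, 40.4]
wrist_force: [-11.9, 2.9, 7.4]
grasp_force: 60.9
tcp_pos: [521.9, -30.9, 40.3]
wrist_force: [-20.8, 4.3, 14.6]
grasp_force: 62.0
```

```bash
python3 -m pendant '[[0.03,0,0,0,0],[0.03,0,0,0,0],[0.03,0,0,0,0.1],[0.03,0,0,0,0.3],[0.03,0,0,0,0.55],[0.03,0,0,0,0.55],[0.03,0,0,0,0.55]]'
python3 -m pendant '[[0,0,-0.05,0,0.55],[0,0,-0.15,0,0.55],[0,0,-0.3,0,0.55],[0,0,-0.5,0,0.55],[0,0,-0.7,0,0.55],[0.1,0,-0.9,0,0.55],[0.3,0,-0.98,0,0.55],[0.5,0,-0.98,0,0.55],[0.5,0,-0.98,0,0.55]]'
python3 - <<'E'
from h import *
go(500,-160,340);print(readout.observe()["q"].round(2))
a=viewer.camera('top')[130:260,190:330];b=viewer.camera('side')[130:270,180:340]
cv2.imwrite('pics/4.png',np.hstack([cv2.resize(a,(392,364),interpolation=2),cv2.resize(b,(400,364),interpolation=2)]))
E
```

```text
time: 8.77
tcp_pos: [524.3, -31.7, 41.3]
tcp_rot: [0.001, 0.094, 0.996, -0.0]
wrist_force: [-0.1, 0.3, 0.4]
gripper_width: 0.552
grasp_force: 0.0
time: 9.52
tcp_pos: [462.6, -19.7, 160.1]
tcp_rot: [0.001, 0.094, 0.996, -0.0]
wrist_force: [0.7, -0.8, -0.3]
gripper_width: 0.552
grasp_force: 0.0
shares [-0.528 -1.091 -1.499] yaw -0.188 turn None f [ 0.7 -0.8 -0.3] w 0.552 t 9.5167 [462.6 -19.7 160.1]
[-0.16 -0.24  2.14  0.    1.25 -1.54]
```

View pics/4.png

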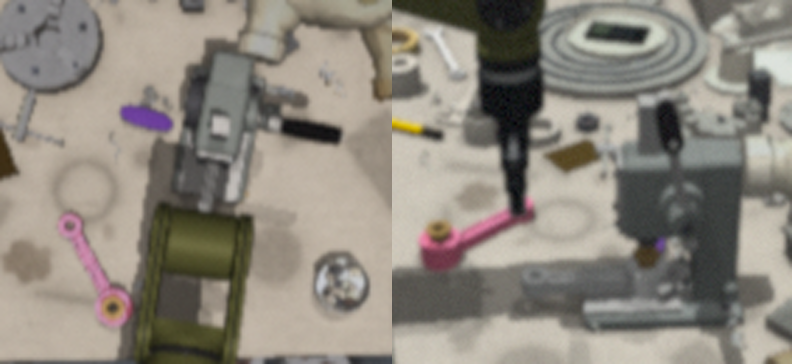

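```bash
python3 -m pendant '[[0,0,-0.15,0.14,0.6],[0,0,-0.3,0.28,0.6],[0,0,-0.45,0.42,0.6],[0,0,-0.6,0.57,0.6],[0,0,-0.75,0.71,0.6],[0,0,-0.9,0.85,0.6],[0,0,-0.98,1,0.6],[0,0,-0.98,1,0.6],[0,0,-0.98,1,0.6]]'
python3 -m pendant '[[0,0,-0.15,0.14,0.6],[0,0,-0.3,0.28,0.6],[0,0,-0.45,0.42,0.6],[0,0,-0.6,0.57,0.6],[0,0,-0.7,0.71,0.6],[0,0,-0.75,0.85,0.6],[0,0,-0.75,1,0.6],[0,0,-0.75,1,0.6],[0,0,-0.75,1,0.6]]'
python3 -c "
from h import *
go(607,-166,365,-.188-np.pi/2);go(607,-166,304)"
```

```text
time: 10.37
tcp_pos: [465.3, -20.4, 276.5]
tcp_rot: [0.001, 0.467, 0.884, 0.0]
wrist_force: [0.4, -0.4, 0.2]
gripper_width: 0.595
grasp_force: 0.0
time: 11.12
tcp_pos: [464.4, -20.2, 364.5]
tcp_rot: [-0.001, 0.769, 0.639, -0.001]
wrist_force: [0.2, -0.2, -0.3]
gripper_width: 0.605
grasp_force: 0.0
shares [-0.977  1.391 -0.007] yaw -1.755 turn 0.005 f [ 0.2 -0.2 -0.3] w 0.605 t 11.1167 [464.4 -20.2 364.5]
shares [-0.977  1.392  0.501] yaw -1.755 turn None f [ 0.2 -0.2 -0.3] w 0.605 t 11.1167 [464.4 -20.2 364.5]
```

```bash
python3 -m pendant '[[-0.25,0,0,0,0.6],[-0.5,0.1,0,0,0.6],[-0.75,0.3,0,0,0.6],[-0.97,0.5,0,0,0.6],[-0.98,0.75,0,0,0.6],[-0.98,0.9,0,0,0.6],[-0.98,0.9,0,0,0.6]]'|grep pos
python3 -m pendant '[[0,0.25,0,0,0.6],[0,0.45,0,0,0.6],[0,0.49,0,0,0.6],[0,0.49,0,0,0.6],[0,0.49,0,0,0.6]]' |grep pos
python3 - <<'E'
from h import *
go(607,-166,304,-.188-np.pi/2)
a=viewer.camera('top')[130:260,190:330];b=viewer.camera('side')[100:240,200:360]
cv2.imwrite('pics/5.png',np.hstack([cv2.resize(a,(392,364),interpolation=2),cv2.resize(b,(400,364),interpolation=2)]))
E
```

```text
tcp_pos: [550.1, -157.0, 363.1]
tcp_pos: [605.5, -166.5, 365.3]
shares [0.006 0.012 0.51 ] yaw -1.757 turn 0.002 f [-0.4  0.6 -0.8] w 0.602 t 12.1167 [ 605.5 -166.5  365.3]
```

View pics/5.png

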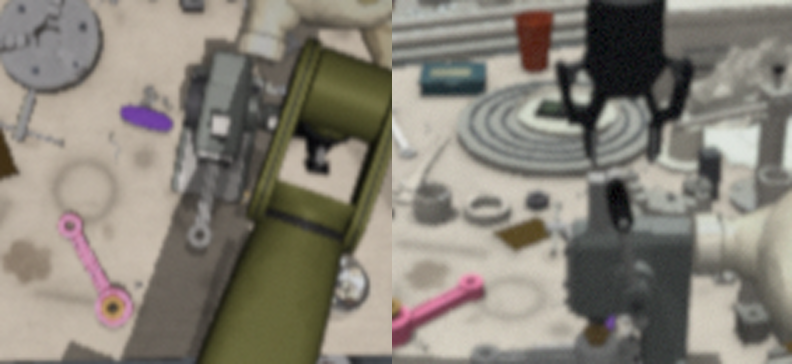

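```bash
python3 -m pendant '[[0,0,0.12,0,0.6],[0,0,0.24,0,0.6],[0,0,0.36,0,0.6],[0,0,0.45,0,0.6],[0,0,0.51,0,0.6],[0,0,0.51,0,0.6],[0,0,0.51,0,0.6]]'
python3 -m pendant '[[0,0,0,0,0.45],[0,0,0,0,0.38],[0,0,0,0,0.33],[0,0,0,0,0.28],[0,0,0,0,0],[0,0,0,0,0],[0,0,0,0,0],[0,0,0,0,0]]' 50
```

```text
time: 12.8
tcp_pos: [606.0, -166.8, 303.8]
tcp_rot: [-0.001, 0.77, 0.638, -0.0]
wrist_force: [0.3, -0.2, 0.9]
gripper_width: 0.603
grasp_force: 0.0
time: 13.47
tcp_pos: [604.2, -166.7, 305.3]
tcp_rot: [-0.002, 0.771, 0.637, -0.002]
wrist_force: [-10.7, 1.6, 2.6]
gripper_width: 0.271
grasp_force: 48.8
```

Run:
```python
import numpy as np
a0=np.radians(80)
f=lambda t:np.array([-150*(np.cos(a0-t)-np.cos(a0)),150*(np.sin(a0)-np.sin(a0-t))])/120
for s,ts in((0,np.arange(.06,.73,.06)),(.72,np.arange(.78,1.3,.04))):
    print([[0,*(f(t)-f(s)).round(3),0,0] for t in ts])
```

```text
[[0, np.float64(-0.073), np.float64(0.015), 0, 0], [0, np.float64(-0.146), np.float64(0.035), 0, 0], [0, np.float64(-0.217), np.float64(0.059), 0, 0], [0, np.float64(-0.286), np.float64(0.087), 0, 0], [0, np.float64(-0.354), np.float64(0.119), 0, 0], [0, np.float64(-0.42), np.float64(0.155), 0, 0], [0, np.float64(-0.483), np.float64(0.195), 0, 0], [0, np.float64(-0.544), np.float64(0.239), 0, 0], [0, np.float64(-0.602), np.float64(0.287), 0, 0], [0, np.float64(-0.657), np.float64(0.338), 0, 0], [0, np.float64(-0.709), np.float64(0.392), 0, 0], [0, np.float64(-0.758), np.float64(0.449), 0, 0]]
[[0, np.float64(-0.045), np.float64(0.06), 0, 0], [0, np.float64(-0.073), np.float64(0.101), 0, 0], [0, np.float64(-0.1), np.float64(0.144), 0, 0], [0, np.float64(-0.124), np.float64(0.187), 0, 0], [0, np.float64(-0.147), np.float64(0.232), 0, 0], [0, np.float64(-0.168), np.float64(0.277), 0, 0], [0, np.float64(-0.188), np.float64(0.323), 0, 0], [0, np.float64(-0.205), np.float64(0.37), 0, 0], [0, np.float64(-0.221), np.float64(0.417), 0, 0], [0, np.float64(-0.234), np.float64(0.466), 0, 0], [0, np.float64(-0.246), np.float64(0.514), 0, 0], [0, np.float64(-0.256), np.float64(0.563), 0, 0], [0, np.float64(-0.264), np.float64(0.613), 0, 0]]
```

```bash
python3 -m pendant '[[0,-0.085,0.015,0,0],[0,-0.16,0.035,0,0],[0,-0.232,0.059,0,0],[0,-0.3,0.087,0,0],[0,-0.369,0.12,0,0],[0,-0.435,0.155,0,0],[0,-0.435,0.155,0,0],[0,-0.435,0.155,0,0]]'
python3 -c "
from h import *
go(604.2,-166.7,305.3,-.188-np.pi/2)"
```

```text
time: 14.13
tcp_pos: [554.9, -156.4, 286.7]
tcp_rot: [-0.0, 0.77, 0.638, 0.001]
wrist_force: [2.8, 4.4, 3.5]
gripper_width: 0.271
grasp_force: 49.5
shares [-0.008  0.42  -0.154] yaw -1.759 turn -0.0 f [2.8 4.4 3.5] w 0.271 t 14.1333 [ 554.9 -156.4  286.7]
```

```bash
python3 -m pendant '[[0.003,-0.063,0.04,0,0],[0.006,-0.124,0.084,0,0],[0.01,-0.182,0.132,0,0],[0.01,-0.237,0.183,0,0],[0.01,-0.289,0.237,0,0],[0.01,-0.338,0.294,0,0],[0.01,-0.338,0.294,0,0],[0.01,-0.338,0.294,0,0]]'
python3 -c "
from h import *
go(604.2,-166.7,305.3,-.188-np.pi/2)"
```

```text
time: 14.8
tcp_pos: [516.5, -148.3, 253.3]
tcp_rot: [0.002, 0.77, 0.638, 0.002]
wrist_force: [2.5, 3.4, 7.5]
gripper_width: 0.274
grasp_force: 50.0
shares [-0.014  0.748 -0.43 ] yaw -1.759 turn -0.0 f [2.5 3.4 7.5] w 0.274 t 14.8 [ 516.5 -148.3  253.3]
```

```bash
python3 -m pendant '[[0,-0.045,0.06,0,0],[0,-0.073,0.101,0,0],[0,-0.1,0.144,0,0],[0,-0.124,0.187,0,0],[0,-0.147,0.232,0,0],[0,-0.168,0.277,0,0],[0,-0.188,0.323,0,0],[0,-0.188,0.323,0,0],[0,-0.188,0.323,0,0]]'
python3 -c "
from h import *
go(604.2,-166.7,305.3,-.188-np.pi/2)"
```

```text
time: 15.55
tcp_pos: [494.8, -143.7, 216.7]
tcp_rot: [0.001, 0.77, 0.638, 0.002]
wrist_force: [-1.3, 7.2, 15.6]
gripper_width: 0.272
grasp_force: 50.8
shares [-0.017  0.935 -0.734] yaw -1.759 turn -0.0 f [-1.3  7.2 15.6] w 0.272 t 15.55 [ 494.8 -143.7  216.7]
```

```bash
python3 -m pendant '[[0.005,-0.017,0.047,0,0],[0.01,-0.033,0.094,0,0],[0.01,-0.046,0.143,0,0],[0.01,-0.046,0.143,0,0],[0.01,-0.046,0.143,0,0]]' | grep -E "pos|force"
python3 -m pendant '[[0,-0.006,0.025,0,0],[0,-0.012,0.05,0,0],[0,-0.012,0.05,0,0],[0,-0.012,0.05,0,0]]'| grep -E "pos|force"
python3 -c "
from h import *
go(604.2,-166.7,305.3,-.188-np.pi/2)"
```

```text
tcp_pos: [488.6, -142.4, 199.0]
wrist_force: [-5.6, 3.9, 15.8]
grasp_force: 50.8
tcp_pos: [487.1, -142.1, 193.1]
wrist_force: [-6.2, 4.6, 16.9]
grasp_force: 50.9
shares [-0.02   0.998 -0.934] yaw -1.759 turn -0.0 f [-6.2  4.6 16.9] w 0.271 t 16.3 [ 487.1 -142.1  193.1]
```

```bash
for i in 1 2; do python3 -m pendant '[[0,-0.003,0.02,0,0],[0,-0.005,0.035,0,0],[0,-0.005,0.035,0,0],[0,-0.005,0.035,0,0]]'| grep -E "pos|force"; done
```

```text
tcp_pos: [486.5, -142.0, 190.1]
wrist_force: [-10.5, 5.1, 21.9]
grasp_force: 51.4
tcp_pos: [486.3, -141.9, 187.9]
wrist_force: [-13.1, 6.3, 31.2]
grasp_force: 52.2
```

Run:
```python
from h import *
b=viewer.camera('side')[150:250,210:330];a=cv2.imread('pics/4.png')
cv2.imwrite('pics/6.png',cv2.resize(b,(720,600),interpolation=2))
```

```text
(no output)
```

View pics/6.png

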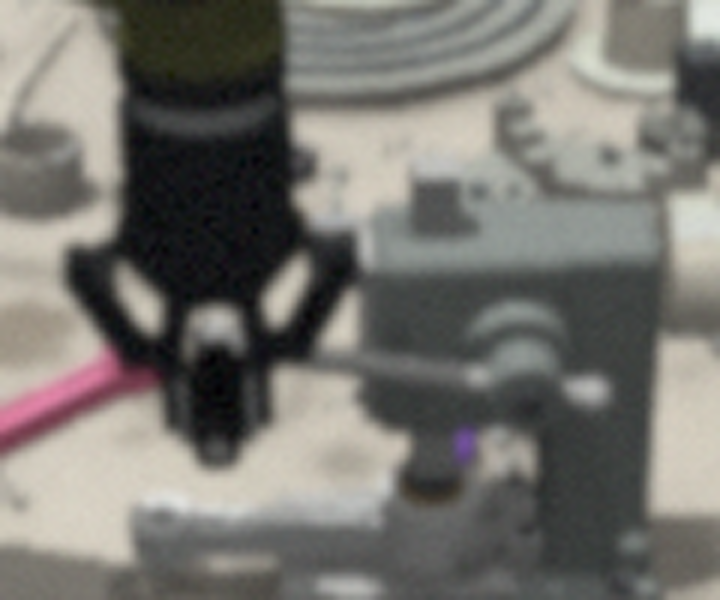

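The view shows the ram at (435,470) holding the bush's flange down on or very near the hub face. I'll press one more small step to confirm a hard stop.

```bash
python3 -m pendant '[[0,0,0.015,0,0],[0,0,0.03,0,0],[0,0,0.03,0,0],[0,0,0.03,0,0],[0,0,0.03,0,0]]'| grep -E "pos|force"
python3 -c "
from h import *
go(604.2,-166.7,305.3,-.188-np.pi/2)"
```

```text
tcp_pos: [486.0, -141.9, 185.9]
wrist_force: [-19.1, 8.1, 38.5]
grasp_force: 53.1
shares [-0.02   1.007 -0.994] yaw -1.758 turn 0.001 f [-19.1   8.1  38.5] w 0.271 t 17.4333 [ 486.  -141.9  185.9]
```

```bash
python3 -m pendant '[[0.0,0.003,-0.03,0,0],[0,0.006,-0.055,0,0],[0,0.01,-0.082,0,0],[0,0.016,-0.106,0,0],[0,0.022,-0.13,0,0],[0,0.028,-0.155,0,0],[0,0.035,-0.179,0,0],[0,0.043,-0.203,0,0],[0,0.051,-0.226,0,0],[0,0.06,-0.25,0,0],[0,0.068,-0.273,0,0],[0,0.078,-0.296,0,0],[0,0.088,-0.319,0,0],[0,0.099,-0.342,0,0],[0,0.109,-0.364,0,0],[0,0.121,-0.387,0,0],[0,0.132,-0.409,0,0],[0,0.144,-0.43,0,0],[0,0.156,-0.452,0,0],[0,0.156,-0.452,0,0]]'
python3 -c "
from h import *
go(604.2,-166.7,305.3,-.188-np.pi/2)
a0=np.radians(80)
f=lambda t:np.array([-150*(np.cos(a0-t)-np.cos(a0)),150*(np.sin(a0)-np.sin(a0-t))])/120
for s in(.86,.46): print([[0]+[round(float(v),3) for v in f(t)-f(s)]+[0,0] for t in s-np.arange(1,20)*.025 if t>-.001])
"
```

```text
time: 19.1
tcp_pos: [503.5, -145.5, 234.1]
tcp_rot: [0.0, 0.77, 0.638, -0.001]
wrist_force: [-6.2, 2.5, 11.6]
gripper_width: 0.276
grasp_force: 50.1
shares [-0.018  0.857 -0.594] yaw -1.759 turn -0.0 f [-6.2  2.5 11.6] w 0.276 t 19.1 [ 503.5 -145.5  234.1]
[[0, 0.016, -0.027, 0, 0], [0, 0.033, -0.053, 0, 0], [0, 0.051, -0.079, 0, 0], [0, 0.069, -0.104, 0, 0], [0, 0.088, -0.129, 0, 0], [0, 0.108, -0.153, 0, 0], [0, 0.128, -0.177, 0, 0], [0, 0.148, -0.201, 0, 0], [0, 0.17, -0.224, 0, 0], [0, 0.191, -0.246, 0, 0], [0, 0.214, -0.268, 0, 0], [0, 0.237, -0.289, 0, 0], [0, 0.26, -0.31, 0, 0], [0, 0.284, -0.33, 0, 0], [0, 0.309, -0.349, 0, 0], [0, 0.334, -0.368, 0, 0], [0, 0.359, -0.386, 0, 0], [0, 0.385, -0.404, 0, 0], [0, 0.411, -0.421, 0, 0]]
[[0, 0.025, -0.018, 0, 0], [0, 0.051, -0.036, 0, 0], [0, 0.078, -0.053, 0, 0], [0, 0.104, -0.069, 0, 0], [0, 0.131, -0.085, 0, 0], [0, 0.159, -0.099, 0, 0], [0, 0.187, -0.114, 0, 0], [0, 0.215, -0.127, 0, 0], [0, 0.243, -0.14, 0, 0], [0, 0.272, -0.152, 0, 0], [0, 0.301, -0.163, 0, 0], [0, 0.331, -0.174, 0, 0], [0, 0.36, -0.184, 0, 0], [0, 0.39, -0.193, 0, 0], [0, 0.42, -0.201, 0, 0], [0, 0.451, -0.209, 0, 0], [0, 0.481, -0.216, 0, 0], [0, 0.512, -0.222, 0, 0]]
```

Tracking well at about 0.86 rad; continuing up slowly.

```bash
python3 -m pendant '[[0,0.016,-0.027,0,0],[0,0.033,-0.053,0,0],[0,0.051,-0.079,0,0],[0,0.069,-0.104,0,0],[0,0.088,-0.129,0,0],[0,0.108,-0.153,0,0],[0,0.128,-0.177,0,0],[0,0.148,-0.2,0,0],[0,0.17,-0.224,0,0],[0,0.19,-0.246,0,0],[0,0.214,-0.268,0,0],[0,0.237,-0.289,0,0],[0,0.26,-0.31,0,0],[0,0.284,-0.33,0,0],[0,0.309,-0.35,0,0],[0,0.334,-0.368,0,0],[0,0.334,-0.368,0,0]]'| grep -E "pos|force"
python3 -c "
from h import *
go(604.2,-166.7,305.3,-.188-np.pi/2)"
```

```text
tcp_pos: [543.9, -154.0, 279.1]
wrist_force: [-2.9, -0.4, 11.2]
grasp_force: 50.1
shares [-0.011  0.514 -0.216] yaw -1.759 turn -0.001 f [-2.9 -0.4 11.2] w 0.269 t 20.5167 [ 543.9 -154.   279.1]
```

```bash
python3 -m pendant '[[0,0.025,-0.018,0,0],[0,0.05,-0.036,0,0],[0,0.078,-0.053,0,0],[0,0.104,-0.069,0,0],[0,0.131,-0.085,0,0],[0,0.159,-0.099,0,0],[0,0.187,-0.114,0,0],[0,0.215,-0.127,0,0],[0,0.243,-0.14,0,0],[0,0.272,-0.152,0,0],[0,0.301,-0.163,0,0],[0,0.331,-0.174,0,0],[0,0.36,-0.184,0,0],[0,0.39,-0.193,0,0],[0,0.42,-0.2,0,0],[0,0.45,-0.209,0,0],[0,0.48,-0.216,0,0],[0,0.48,-0.216,0,0]]'| grep -E "pos|force"
python3 -c "
from h import *
go(604.2,-166.7,305.3,-.188-np.pi/2)"
```

```text
tcp_pos: [600.6, -165.9, 304.5]
wrist_force: [-0.7, -3.3, 8.8]
grasp_force: 50.0
shares [-0.001  0.031 -0.006] yaw -1.76 turn -0.002 f [-0.7 -3.3  8.8] w 0.271 t 22.0167 [ 600.6 -165.9  304.5]
```

```bash
python3 -m pendant '[[0,0.01,0,0,0],[0,0.02,0,0,0],[0,0.03,0,0,0],[0,0.04,0,0,0],[0,0.04,0,0,0],[0,0.04,0,0,0]]'| grep -E "pos|force"
python3 -m pendant '[[0,0.005,0,0,0],[0,0.01,0,0,0],[0,0.01,0,0,0],[0,0.01,0,0,0]]'| grep -E "pos|force"
```

```text
tcp_pos: [604.1, -166.6, 305.1]
wrist_force: [-3.9, -3.1, 11.5]
grasp_force: 50.2
tcp_pos: [604.2, -166.7, 305.1]
wrist_force: [-8.5, -2.9, 13.1]
grasp_force: 50.3
```

```bash
python3 -m pendant '[[0,0,-0.02,0,0],[0,0,-0.03,0,0.2],[0,0,-0.03,0,0.35],[0,0,-0.03,0,0.5],[0,0,-0.03,0,0.65],[0,0,-0.03,0,0.65],[0,0,-0.03,0,0.65],[0,0,-0.03,0,0.65]]'
python3 -m pendant '[[0,0,-0.1,0,0.65],[0,0,-0.2,0,0.65],[0,0,-0.35,0,0.65],[0,0,-0.5,0,0.65],[0,0,-0.65,0,0.65],[0,-0.2,-0.7,0,0.65],[0,-0.5,-0.7,0,0.65],[0,-0.8,-0.7,0,0.65],[0,-1,-0.7,0,0.65],[0,-1,-0.7,0,0.65]]'
python3 -m pendant '[[-0.2,-0.2,0,0,0.65],[-0.4,-0.4,0,0,0.65],[-0.6,-0.6,0,0,0.65],[-0.8,-0.8,0,0,0.65],[-0.8,-0.8,0,0,0.65],[-0.8,-0.8,0,0,0.65]]'
python3 - <<'E'
from h import *
a=viewer.camera('top')[130:260,190:330];b=viewer.camera('side')[150:250,220:320]
cv2.imwrite('pics/7.png',np.hstack([cv2.resize(a,(392,364),interpolation=2),cv2.resize(b,(400,364),interpolation=2)]))
E
```

```text
time: 23.52
tcp_pos: [605.7, -164.2, 304.6]
tcp_rot: [-0.0, 0.77, 0.638, -0.0]
wrist_force: [-0.1, -0.3, -0.5]
gripper_width: 0.651
grasp_force: 0.0
time: 24.35
tcp_pos: [485.2, -141.3, 392.1]
tcp_rot: [0.002, 0.771, 0.637, 0.001]
wrist_force: [0.6, 0.0, 1.9]
gripper_width: 0.654
grasp_force: 0.0
time: 24.85
tcp_pos: [375.1, -219.3, 390.7]
tcp_rot: [0.002, 0.771, 0.636, 0.001]
wrist_force: [-0.1, -0.3, -0.6]
gripper_width: 0.651
grasp_force: 0.0
```

View pics/7.png

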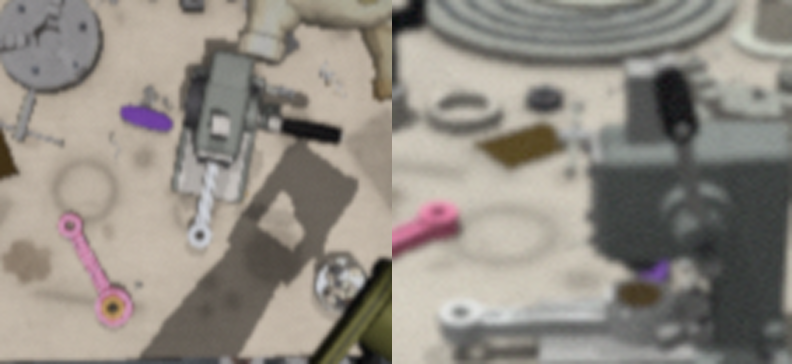

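Run:
```python
from h import *
s=viewer.camera('side');h=cv2.cvtColor(s,cv2.COLOR_BGR2HSV)
m=(h[...,0]>5)&(h[...,0]<28)&(h[...,1]>90)&(h[...,2]>25)
b=blob(s,m,268,220,292,242);print(b)
for z in(25,59,63,71,75):print(z,px("side",np.array([621,-50,z])))
```

```text
(array([281.34375, 230.46875]), np.int32(32), ((281.5, 230.0), (4.0, 7.0), 90.0))
25 [283.34095913 239.22382554]
59 [283.45245059 230.55688368]
63 [283.46575624 229.52254997]
71 [283.49248903 227.44444007]
75 [283.50591653 226.40063511]
```

```bash
python3 -c "
from plant import robot
print(robot.sign_off())"
```

```text
the job is handed in; nothing more can be done
None
```

The link is in the press against the vee stop and the bush is home. The force rose to a hard stop at about 1.19 rad, and the side view puts the flange at hub height. I eased the lever back up to rest, let go, and handed the job in after about 25 s, with nothing in the final view around the press looking disturbed.

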